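Push the battery drawer out of the shop scale

TASK

Take the yellow-handled pin tool out of its stand, press the red button at the bottom of the square recess in the scale's blue battery drawer with its pin, and with the button held down push the drawer out towards the scale's front, all the way to its stop or nearly so. Then leave the drawer out and put the pin tool back upright in the same hole of the stand and let go. Keep your fingers off the drawer and leave the dark-handled punch and the copperware where they are.

Things in the scene. Friction and masses are not known exactly. Their poses are not given: they have to be found in the camera images.
- pin_tool_handle (a point): centre of the pin tool's handle (loose, about 130 g): round, yellow, 24 mm diameter, 60 mm tall; z is the tool's axis, up. Under it a brass collar 42 mm diameter, 5 mm thick, resting on the stand, underside 35 mm below this point; then a steel pin 9 mm diameter, 55 mm long, tip 90 mm below this point. The dark-handled punch beside it, as tall, looks alike.
- tool_stand: fixed wooden stand, 80 (x) by 210 (y) mm, origin at the centre of its underside. Its top, 75 mm up, is a 12 mm plate with two square holes 26 mm wide, mouths chamfered 4 mm, at y = +50 and -50 mm. Pin tool and punch hang by their collars in the middle of a hole each; which is in which varies.
- recess (a point): centre of the recess's mouth in the drawer's top, 50 mm above the counter; moves with the drawer. 26 mm square, chamfered 5 mm; its bottom is the red button, 22 mm down. The drawer slides out along -x of this frame (z up), pushed by the pin on the recess's wall. The scale is fixed, white, 260 mm wide; its platter, 68 mm high, begins 55 mm off on the +x side of the closed drawer's recess.
- battery_drawer (a joint): how far the drawer is slid out, m: 0 closed and latched, 0.06 at its stop. Needs about 1.5 N once freed and stays where it is left; while latched it gives about 2 mm only.
- release_button (a joint): how far the red button is pressed, m: 0 up, 0.006 fully down. Spring of 2 N rising to 5 N; it rises again when let go. 4.5 mm or more frees the drawer; after 20 mm of drawer travel it need not be held.
Mind the look-alikes: they are no part of the job. What is shaped like the part that bears pin_tool_handle but purple is not meant.

How it is judged:
By the outcome, as a careful person would: the job done as asked, in the order asked, and still so for the second after the job is handed in, with the robot touching nothing.
It also fails if it takes over 48 s, if anything falls off the work surface, if the arm or the gripper's body presses on something with over 40 N, if the wrist force passes 120 N, or if a joint passes its speed limit or range.

ROBOT

A 7-joint arm with a two-finger parallel gripper is mounted at the origin on the work surface. World frame = base frame: x ahead of the robot, y to its left, z up, the work surface at z = 0. Lengths are in m, angles in rad, forces in N, time in s.
With the tool pointing down it reaches from about 0.35 to 0.9 m from the base axis. Payload 8.1 kg.
Tool frame: the origin (TCP) lies midway between the tips of the shut fingers; the grasp point (between the pads) lies 19 mm behind it; z points along the fingers, x is the direction in which the jaws open and shut, and the axes are right-handed (so a half turn about z gives the same grasp; the last joint's range is limited). The gripper opens to 92 mm and grips with 3 to 60 N. Pads are 19 mm wide; open, the fingers measure 130 mm over their backs; the gripper's body (75 mm by 190 mm) begins 47 mm behind the grasp point.
Start: joints at [1.135, 0.434, 0.025, 1.573, -0.012, 1.134, -0.075], TCP at [0.204, -0.591, 0.227] pointing down, gripper open.
Joint ranges: [-2.62, 2.62], [-0.44, 2.09], [-1.27, 1.32], [0.08, 2.57], [-1.32, 4.46], [0.12, 2], [-2.74, 2.74]. Speed limits (rad/s): [2.22, 2.22, 3.01, 3.01, 3.14, 3.14, 3.14].

INTERFACE

Orientations are given as a unit quaternion [x, y, z, w].
In Python, from bench import sense, get_image, finish_job gives the robot as it stands.
- The arm moves only by the shell command python3 -m jog 'ROWS' [FORCE]. ROWS is JSON, a list of rows, each an object with "xyz": the shift along the tool's x, y, z in mm, a list of three; "twist": the turn, a rotation vector about the tool's x, y, z in rad, a list of three; "grip": the gripper's target within -1 to 1 (shut at 1, half-way at 0, fully open at -1). A call has 1 to 10 rows; each row is the pose to reach, as a shift and turn from the pose measured when the call began, along the tool's axes at that moment; what a row does not reach only later rows make up. A row lasts 1/12 s, in which the tool goes at most 41.7 mm and 7.16 degrees, less where a joint would pass 70% of its speed; a pose out of reach is approached as far as the arm can. A call with a gripper value outside its range is refused whole. The fingers move at their own pace and stop on an object; FORCE is the grip in N (left out, the last holds). Time passes only in rows, so rows that repeat a pose let the fingers close. It gives the time, the measured TCP pose, the force and the opening at its end, in the units of the state.
- sense(): the state, without advancing time (a new reading comes with each control period).
- get_image(name): name is "side" or "top"; returns a dict with "image" (480x640x3 uint8, blue, green, red), "fx", "fy", "cx", "cy" (pixels), "k1" (the pictures are not rectified: a ray, as slopes to the right and down, at radius r is drawn at 1 + k1 r^2 times it, then the intrinsics apply), "eye" and "rotation" of the camera in the world. Camera axes: x right, y down, z forward; pixel columns grow to the right and rows downward; lengths in m; the calibration is good to about 2 mm. A picture is of the moment at which its call begins. There is no depth.
- finish_job(): hands the job in, once; it reports no verdict.
The state is a dict: "time_s": time; "qpos": joint angles; "joint_vel": joint speeds; "joint_torque": joint torques, N m; "tool_pos": TCP position; "ee_rot": TCP orientation; "contact_force": force on the tool from outside, world axes, zero at the start; "wrist_torque": the same for the moment, N m; "grip_width": finger opening in m.
Only numpy, scipy, OpenCV 4.12 (cv2) and the standard library are available. Lean on these libraries where they do the work, as an engineer would, in place of code of your own. Each camera call takes 0.05 s, during which the arm holds its last target.

## Working session

There is one attempt and no reset: what is moved stays moved. The work goes in short steps, Python scripts to look and compute and a shell command to move; the robot and the scene stay as the last step left them, time stands still between calls to the robot, and variables do not carry over. Pictures are saved under pics/ and viewed, and the job is handed in when it is done.

```bash
ls; mkdir -p pics; python3 - <<'E'
from bench import sense,get_image
import cv2
s=sense()
for k,v in s.items(): print(k,v)
for n in("side","top"):
    d=get_image(n); cv2.imwrite(f"pics/{n}0.png",d["image"])
    print(n,{k:v for k,v in d.items() if k!="image"})
E
```

```text
pics
time_s 0.0
qpos [ 1.13538819  0.43525852  0.02494273  1.57409039 -0.01159201  1.1339767
 -0.07513103]
joint_vel [ 0.00053251  0.00268459 -0.00084751 -0.00121644  0.00026175 -0.00074892
  0.00153474]
joint_torque [-7.87079480e-04 -6.67848659e+01  9.84308347e-01 -3.14468479e+01
 -6.07571541e-02  4.27750975e-02  2.44200037e-04]
tool_pos [ 0.20398235 -0.59024295  0.22592513]
ee_rot [ 8.14441959e-01 -5.80244487e-01 -6.84739097e-04 -4.02178901e-04]
contact_force [-0.31927767 -0.54737747  0.13481719]
wrist_torque [-0.01002128 -0.02650165 -0.00927371]
grip_width 0.09204307317217658
side {'fx': 447.38844034272205, 'fy': 447.38844034272205, 'cx': 317.189902542852, 'cy': 249.78762841502882, 'k1': 0.032922398492740444, 'eye': array([0.00777052, 0.5692517 , 0.61306685]), 'rotation': array([-0.36862859,  0.8134233 , -0.41389968,  0.1764725 ])}
top {'fx': 551.1031201374955, 'fy': 551.1031201374955, 'cx': 315.3511082027524, 'cy': 240.17745353210572, 'k1': -0.13521842657147973, 'eye': array([0.45757062, 0.09625903, 1.11366654]), 'rotation': array([ 0.70847512, -0.70506192,  0.02216322, -0.02143533])}
```

View pics/side0.png

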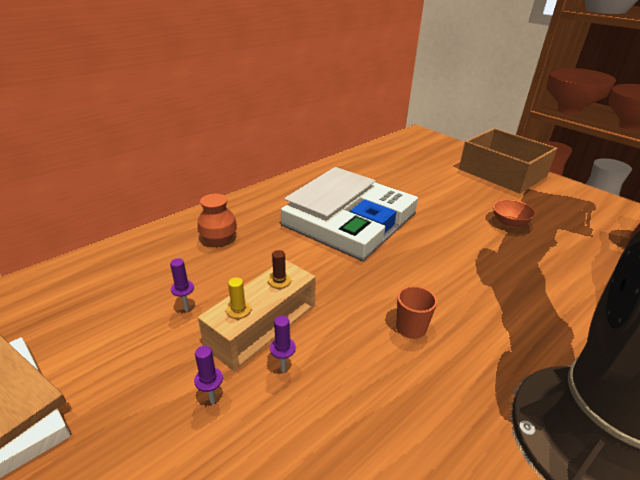

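View pics/top0.png

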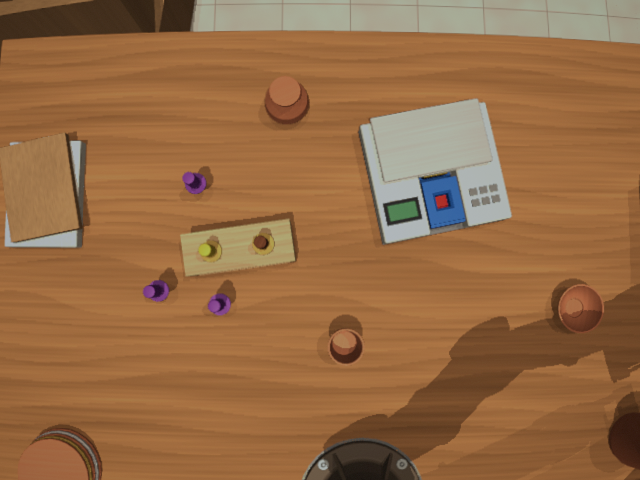

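The side view shows the yellow pin tool at (237,295), the dark punch at (279,267), and purple look-alikes at (180,280), (206,370) and (282,340). In the top view the yellow tool is at (206,250), the dark punch at (262,243), and the purple ones at (194,182), (156,291) and (220,305). The blue drawer with its red button is at (441,201) in the top view. I choose the yellow tool in the stand.

```bash
cat > h.py <<'E'
import numpy as np,cv2
from scipy.spatial.transform import Rotation as R
from bench import sense,get_image
def ray(d,p):
    p=np.asarray(p,float)
    x=np.array([(p[0]-d['cx'])/d['fx'],(p[1]-d['cy'])/d['fy']]); u=x.copy()
    for _ in range(30): u=x/(1+d['k1']*(u@u))
    v=R.from_quat(d['rotation']).apply([u[0],u[1],1]); return np.array(d['eye']),v/np.linalg.norm(v)
def plane(d,p,z):
    e,v=ray(d,p); return e+v*(z-e[2])/v[2]
def tri(d1,p1,d2,p2):
    e1,v1=ray(d1,p1);e2,v2=ray(d2,p2)
    t=np.linalg.lstsq(np.c_[v1,-v2],e2-e1,rcond=None)[0]
    a=e1+t[0]*v1;b=e2+t[1]*v2; return (a+b)/2,np.linalg.norm(a-b)
def proj(d,P):
    c=R.from_quat(d['rotation']).inv().apply(np.asarray(P)-d['eye']); u=c[:2]/c[2]; u=u*(1+d['k1']*(u@u))
    return np.array([u[0]*d['fx']+d['cx'],u[1]*d['fy']+d['cy']])
def mask(d,lo,hi,roi=None):
    m=cv2.inRange(cv2.cvtColor(d['image'],cv2.COLOR_BGR2HSV),np.array(lo),np.array(hi))
    if roi:
        z=np.zeros_like(m);x0,y0,x1,y1=roi;z[y0:y1,x0:x1]=m[y0:y1,x0:x1];m=z
    return m
def blobs(m,amin=20):
    cs,_=cv2.findContours(m,cv2.RETR_EXTERNAL,cv2.CHAIN_APPROX_NONE)
    return sorted([c for c in cs if cv2.contourArea(c)>amin],key=cv2.contourArea,reverse=True)
def crop(d,roi,k,name):
    x0,y0,x1,y1=roi; cv2.imwrite(name,cv2.resize(d['image'][y0:y1,x0:x1],None,fx=k,fy=k,interpolation=cv2.INTER_CUBIC))
E
python3 - <<'E'
from h import *
T=get_image("top");S=get_image("side")
crop(T,(175,215,305,285),6,"pics/t1.png");crop(S,(190,240,330,370),5,"pics/s1.png");crop(T,(350,90,520,250),4,"pics/t2.png");crop(S,(270,160,430,270),5,"pics/s2.png")
for d,n,roi in((T,"top",(175,215,305,285)),(S,"side",(190,240,330,370))):
    for c in blobs(mask(d,(26,190,110),(33,255,255),roi)): print(n,"yellow",cv2.boundingRect(c),cv2.contourArea(c),c.reshape(-1,2).mean(0))
for d,n in((T,"top"),(S,"side")):
    for nm,lo,hi in(("blue",(105,150,60),(125,255,255)),("red",(0,200,120),(4,255,255)),("red2",(172,180,120),(180,255,255))):
        for c in blobs(mask(d,lo,hi,(270,90,520,250)),8)[:3]:
            M=cv2.moments(c);print(n,nm,cv2.boundingRect(c),M['m10']/M['m00'],M['m01']/M['m00'],cv2.minAreaRect(c))
E
```

```text
side yellow (229, 278, 13, 9) 65.0 [235.03571429 281.67857143]
top blue (420, 173, 45, 55) 442.2598631239935 200.41284219001608 ((442.1588439941406, 199.46469116210938), (51.52098083496094, 35.251197814941406), 77.47119140625)
side blue (350, 200, 46, 32) 375.50079365079364 212.7648148148148 ((374.33074951171875, 212.046142578125), (44.280399322509766, 22.326251983642578), 29.744882583618164)
```

```bash
python3 - <<'E'
import cv2,numpy as np
a=cv2.imread("pics/t1.png");b=cv2.imread("pics/s1.png");c=cv2.imread("pics/t2.png");d=cv2.imread("pics/s2.png")
print(a.shape,b.shape,c.shape,d.shape)
E
```

```text
(420, 780, 3) (650, 700, 3) (640, 680, 3) (550, 800, 3)
```

View pics/t1.png

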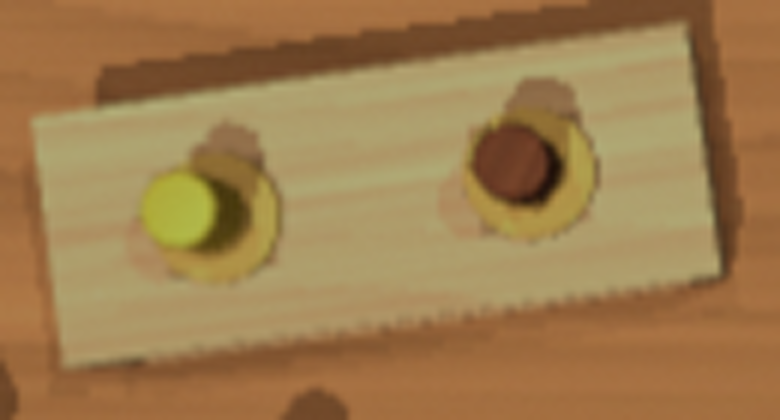

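View pics/t2.png

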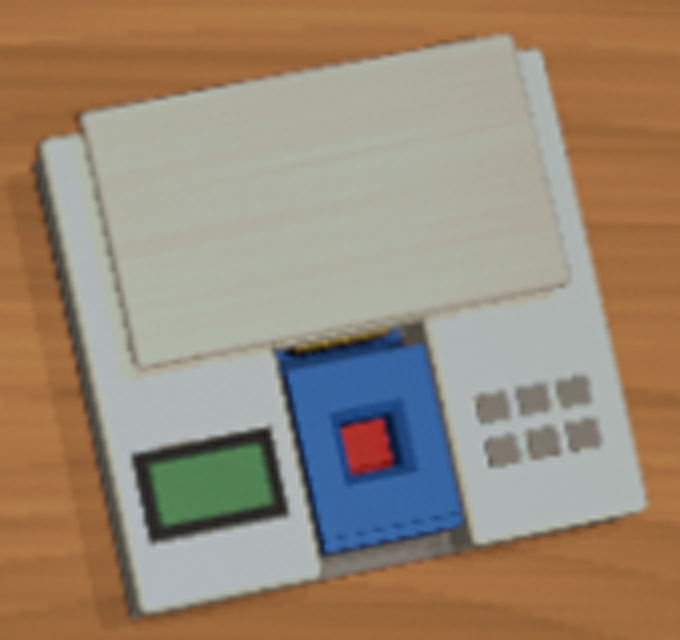

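View pics/s1.png

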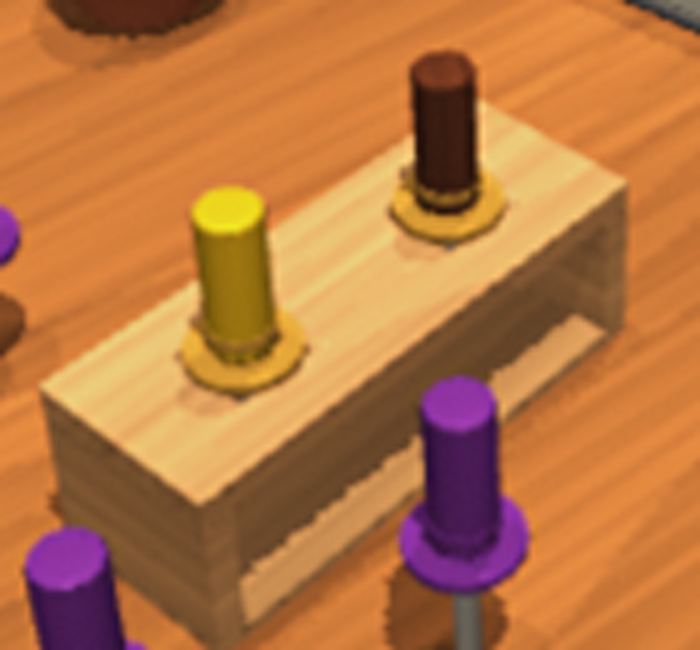

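View pics/s2.png

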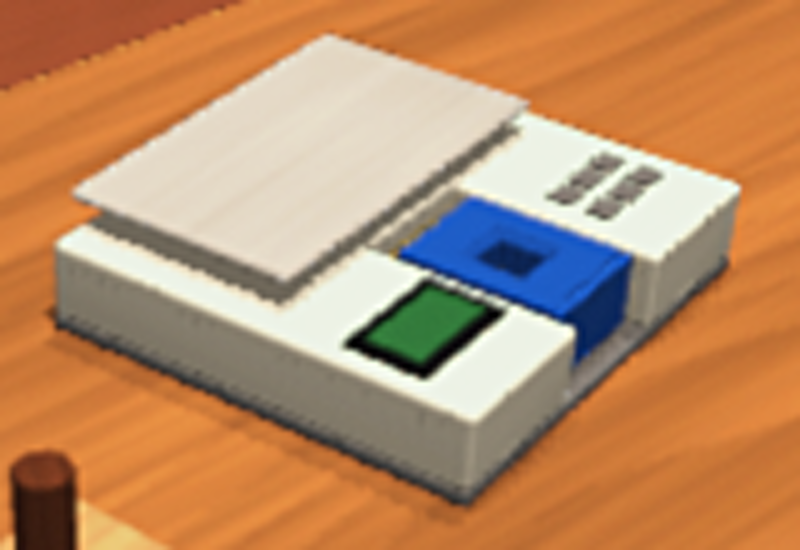

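```bash
python3 - <<'E'
from h import *
T=get_image("top");S=get_image("side")
t=lambda x,y:(x/6+175-.4,y/6+215-.4)
print("yellow top",tri(T,t(180,210),S,(230/5+190-.4,212/5+240-.4)), plane(T,t(180,210),.14))
print("side top",plane(S,(230/5+190-.4,212/5+240-.4),.14))
print("collar",plane(T,t(220,218),.08), plane(S,(243/5+189.6,349/5+239.6),.08))
c=np.array([plane(T,t(*p),.075) for p in((32,118),(688,22),(725,275),(65,368))]);print("stand",c.round(4),c.mean(0),[np.linalg.norm(c[i]-c[i-1]) for i in range(4)])
e=c[1]-c[0]+c[2]-c[3]; e/=np.linalg.norm(e);print("edge dir",e,"hole y/w",c.mean(0)-.05*e)
u=lambda x,y:(x/4+350-.4,y/4+90-.4)
r=np.array([plane(T,u(*p),.05) for p in((332,412),(400,400),(415,470),(345,482))]);print("mouth",r.round(4),r.mean(0),[np.linalg.norm(r[i]-r[i-1]) for i in range(4)])
b=np.array([plane(T,u(*p),.028) for p in((341,423),(388,417),(397,466),(347,475))]);print("btn",b.mean(0),[np.linalg.norm(b[i]-b[i-1]) for i in range(4)])
q=lambda x,y:(x/5+270-.4,y/5+160-.4)
print("mouth side",plane(S,q(514,255),.05), tri(T,u(373,441),S,q(514,255)))
sc=np.array([plane(T,u(*p),.05) for p in((45,140),(135,615),(645,508),(540,50))]);print("scale",sc.round(4),np.linalg.norm(sc[1]-sc[2]),(sc[2]-sc[1])[:2]/np.linalg.norm(sc[1]-sc[2]))
pl=np.array([plane(T,u(*p),.068) for p in((83,112),(135,367),(570,280),(512,37))]);print("platter",pl.round(4))
for n in(((0,130,90),(180,255,255)),):pass
cc=R.from_quat(sense()['ee_rot']).as_matrix();print(cc.round(3))
E
```

```text
yellow top (array([0.50061562, 0.29344182, 0.13745648]), np.float64(0.0017974530982891996)) [0.49995236 0.29220172 0.14      ]
side top [0.49869136 0.29551421 0.14      ]
collar [0.50012069 0.29153003 0.08      ] [0.49860218 0.29674104 0.08      ]
stand [[0.5317 0.3533 0.075 ]
 [0.563  0.1449 0.075 ]
 [0.4833 0.1327 0.075 ]
 [0.4526 0.3413 0.075 ]] [0.5076608  0.24307236 0.075     ] [np.float64(0.080046669199214), np.float64(0.2107420999628205), np.float64(0.08069698182504714), np.float64(0.21085437710797036)]
edge dir [ 1.47035119e-01 -9.89131272e-01  5.26676291e-16] hole y/w [0.50030904 0.29252892 0.075     ]
mouth [[ 0.6177 -0.1339  0.05  ]
 [ 0.624  -0.1678  0.05  ]
 [ 0.5895 -0.1748  0.05  ]
 [ 0.5833 -0.1399  0.05  ]] [ 0.60364471 -0.15410184  0.05      ] [np.float64(0.03496769199711395), np.float64(0.034512266449439374), np.float64(0.03523015736808624), np.float64(0.035416861251687325)]
btn [ 0.60448734 -0.15682049  0.028     ] [np.float64(0.026274976359776398), np.float64(0.02412473177402365), np.float64(0.025017348981574084), np.float64(0.025848713459826995)]
mouth side [ 0.60024382 -0.15159299  0.05      ] (array([ 0.6036859 , -0.15506786,  0.04702918]), np.float64(0.0009071179489000396))
scale [[ 0.7522  0.0066  0.05  ]
 [ 0.5177 -0.0364  0.05  ]
 [ 0.5718 -0.2906  0.05  ]
 [ 0.803  -0.2436  0.05  ]] 0.2598286695897372 [ 0.20803224 -0.97812197]
platter [[ 0.7614 -0.0104  0.068 ]
 [ 0.636  -0.0347  0.068 ]
 [ 0.6815 -0.2492  0.068 ]
 [ 0.8034 -0.2238  0.068 ]]
[[ 0.327 -0.945 -0.   ]
 [-0.945 -0.327  0.001]
 [-0.001  0.    -1.   ]]
```

```bash
cat > go.py <<'E'
import sys;from h import *
# go.py x y z yawdeg : TCP target, tool x at yaw, pointing down
def to(x,y,z,yaw):
    s=sense();Rc=R.from_quat(s['ee_rot']);c,n=np.cos(np.radians(yaw)),np.sin(np.radians(yaw))
    Rt=R.from_matrix(np.array([[c,n,0],[n,-c,0],[0,0,-1]]))
    print("xyz",(1000*Rc.inv().apply(np.array([x,y,z])-s['tool_pos'])).round(1),"twist",(Rc.inv()*Rt).as_rotvec().round(3),
      "| t",round(s['time_s'],2),"pos",s['tool_pos'].round(4),"yaw",round(float(np.degrees(np.arctan2(*Rc.as_matrix()[[1,0],0]))),1),"F",s['contact_force'].round(1),"w",round(s['grip_width'],4),"q",s['qpos'].round(2))
if __name__=="__main__": to(*map(float,sys.argv[1:]))
E
python3 go.py .5 -.28 .27 -30
```

```text
xyz [-196.9 -381.1  -43.4] twist [-0.     0.001 -0.714] | t 0.3 pos [ 0.2041 -0.5905  0.2265] yaw -70.9 F [ 0.1 -0.   0.8] w 0.0918 q [ 1.14  0.43  0.02  1.57 -0.01  1.13 -0.08]
```

```bash
python3 -m jog '[{"xyz":[-20,-38,-10],"twist":[0,0,-0.07],"grip":-1},{"xyz":[-38,-74,-20],"twist":[0,0,-0.14],"grip":-1},{"xyz":[-57,-110,-43],"twist":[0,0,-0.21],"grip":-1},{"xyz":[-75,-146,-43],"twist":[0,0,-0.28],"grip":-1},{"xyz":[-94,-182,-43],"twist":[0,0,-0.35],"grip":-1},{"xyz":[-113,-218,-43],"twist":[0,0,-0.42],"grip":-1},{"xyz":[-131,-254,-43],"twist":[0,0,-0.5],"grip":-1},{"xyz":[-150,-290,-43],"twist":[0,0,-0.57],"grip":-1},{"xyz":[-168,-325,-43],"twist":[0,0,-0.64],"grip":-1},{"xyz":[-187,-361,-43],"twist":[0,0,-0.71],"grip":-1}]'; python3 go.py .5 .10 .25 10
```

```text
time_s: 1.13
tool_pos: [0.4852, -0.2944, 0.2698]
ee_rot: [0.966, -0.259, 0.0, -0.0]
contact_force: [0.7, -0.7, -0.8]
grip_width: 0.0919
xyz [-184.8 -348.7   19.8] twist [-0.    -0.    -0.699] | t 1.13 pos [ 0.4852 -0.2944  0.2698] yaw -30.1 F [ 0.7 -0.7 -0.8] w 0.0919 q [ 0.65  0.33 -0.27  1.64  0.09  1.19 -0.16]
```

```bash
python3 -m jog '[{"xyz":[-18,-35,0],"twist":[0,0,-0.07]},{"xyz":[-37,-70,0],"twist":[0,0,-0.14]},{"xyz":[-55,-105,0],"twist":[0,0,-0.21]},{"xyz":[-74,-140,0],"twist":[0,0,-0.28]},{"xyz":[-92,-175,0],"twist":[0,0,-0.35]},{"xyz":[-111,-209,0],"twist":[0,0,-0.42]},{"xyz":[-129,-244,0],"twist":[0,0,-0.49]},{"xyz":[-148,-279,0],"twist":[0,0,-0.56]},{"xyz":[-166,-314,0],"twist":[0,0,-0.63]},{"xyz":[-185,-349,0],"twist":[0,0,-0.7]}]'; python3 go.py .5 .2925 .20 10
```

```text
xyz [-281.3 -515.3   69.8] twist [-0.    -0.    -0.699] | t 1.13 pos [ 0.4852 -0.2944  0.2698] yaw -30.1 F [ 0.7 -0.7 -0.8] w 0.0919 q [ 0.65  0.33 -0.27  1.64  0.09  1.19 -0.16]invalid input
```

```bash
python3 -m jog '[{"xyz":[-18,-35,0],"twist":[0,0,-0.07],"grip":-1},{"xyz":[-37,-70,0],"twist":[0,0,-0.14],"grip":-1},{"xyz":[-55,-105,0],"twist":[0,0,-0.21],"grip":-1},{"xyz":[-74,-140,0],"twist":[0,0,-0.28],"grip":-1},{"xyz":[-92,-175,0],"twist":[0,0,-0.35],"grip":-1},{"xyz":[-111,-209,0],"twist":[0,0,-0.42],"grip":-1},{"xyz":[-129,-244,0],"twist":[0,0,-0.49],"grip":-1},{"xyz":[-148,-279,0],"twist":[0,0,-0.56],"grip":-1},{"xyz":[-166,-314,0],"twist":[0,0,-0.63],"grip":-1},{"xyz":[-185,-349,0],"twist":[0,0,-0.7],"grip":-1}]'; python3 go.py .5 .2925 .20 10
```

```text
time_s: 1.97
tool_pos: [0.4999, 0.102, 0.2701]
ee_rot: [0.996, 0.089, 0.0, 0.0]
contact_force: [0.9, -0.5, 0.2]
grip_width: 0.0917
xyz [  33.8 -187.5   70.1] twist [ 0.    -0.001  0.004] | t 1.97 pos [0.4999 0.102  0.2701] yaw 10.2 F [ 0.9 -0.5  0.2] w 0.0917 q [ 0.17  0.27 -0.6   1.75  0.17  1.17 -0.29]
```

```bash
python3 -m jog '[{"xyz":[6,-35,0],"twist":[0,0,0],"grip":-1},{"xyz":[13,-72,5],"twist":[0,0,0],"grip":-1},{"xyz":[20,-108,15],"twist":[0,0,0],"grip":-1},{"xyz":[26,-144,30],"twist":[0,0,0],"grip":-1},{"xyz":[32,-177,50],"twist":[0,0,0],"grip":-1},{"xyz":[34,-187,66],"twist":[0,0,0],"grip":-1},{"xyz":[34,-187.5,70],"twist":[0,0,0],"grip":-1},{"xyz":[34,-187.5,70],"twist":[0,0,0],"grip":-1}]'; python3 go.py .5 .2925 .095 10
python3 - <<'E'
from h import *
T=get_image("top");S=get_image("side")
cv2.imwrite("pics/a.png",np.hstack([T['image'][150:330,120:340],S['image'][180:360,140:360]]).repeat(1,0))
E
```

```text
time_s: 2.63
tool_pos: [0.4993, 0.2923, 0.1986]
ee_rot: [0.996, 0.09, -0.001, 0.001]
contact_force: [0.3, 0.5, -0.1]
grip_width: 0.0917
xyz [  0.9  -0.2 103.6] twist [0.001 0.002 0.005] | t 2.63 pos [0.4993 0.2923 0.1986] yaw 10.3 F [ 0.3  0.5 -0.1] w 0.0917 q [-0.19  0.46 -0.61  1.69  0.29  1.09 -0.71]
```

View pics/a.png

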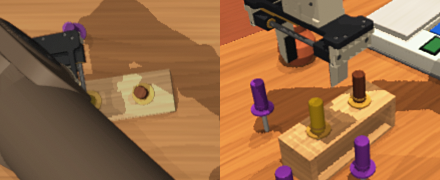

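```bash
python3 - <<'E'
from h import *
T=get_image("top")
for p in((190,178),(151,290),(216,307)):
    print(plane(T,p,.12)-[.5,.2925,0])
E
python3 go.py .5 .2925 .095 10
```

```text
[0.13212364 0.0334549  0.12      ]
[-0.07338885  0.10160311  0.12      ]
[-0.10273803 -0.01844291  0.12      ]
xyz [ -1.   -1.5 106. ] twist [ 0.001 -0.002  0.001] | t 2.78 pos [0.5011 0.2912 0.201 ] yaw 10.1 F [-0.7  0.3  0. ] w 0.0917 q [-0.18  0.46 -0.61  1.68  0.29  1.09 -0.71]
```

```bash
python3 -m jog '[{"xyz":[0,-1,20],"twist":[0,0,0],"grip":-1},{"xyz":[0,-1,45],"twist":[0,0,0],"grip":-1},{"xyz":[0,-1,70],"twist":[0,0,0],"grip":-1},{"xyz":[0,-1,90],"twist":[0,0,0],"grip":-1},{"xyz":[0,-1,102],"twist":[0,0,0],"grip":-1},{"xyz":[0,-1,106],"twist":[0,0,0],"grip":-1},{"xyz":[0,-1,106],"twist":[0,0,0],"grip":-1}]'; python3 go.py .5 .2925 .095 10
python3 - <<'E'
from h import *
S=get_image("side")
crop(S,(160,190,360,370),3,"pics/b.png")
E
```

```text
time_s: 3.37
tool_pos: [0.5015, 0.2914, 0.0951]
ee_rot: [0.996, 0.087, 0.001, 0.0]
contact_force: [-0.1, -0.3, -0.3]
grip_width: 0.0917
xyz [-1.3 -1.3  0.1] twist [ 0.001 -0.002  0.   ] | t 3.37 pos [0.5015 0.2914 0.0951] yaw 10.0 F [-0.1 -0.3 -0.3] w 0.0917 q [-0.23  0.57 -0.56  1.8   0.39  0.88 -0.79]
```

View pics/b.png

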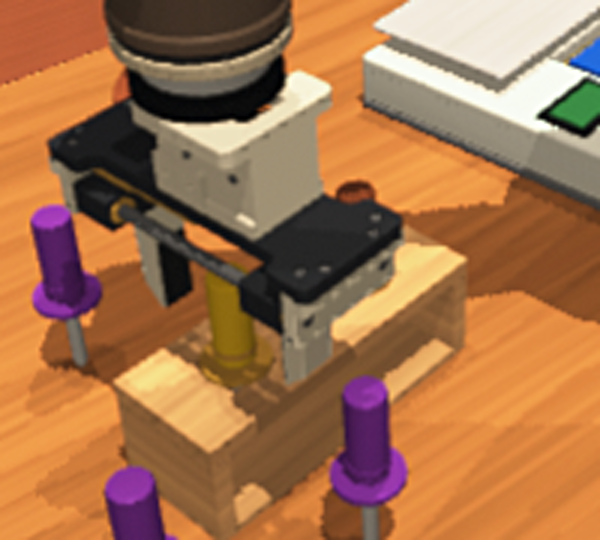

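The fingers straddle the yellow handle, which is at (230,320) in the crop and clear of the neighbours. Next I close the gripper.

```bash
python3 -m jog '[{"xyz":[-1,-1,0],"twist":[0,0,0],"grip":0},{"xyz":[-1,-1,0],"twist":[0,0,0],"grip":0.5},{"xyz":[-1,-1,0],"twist":[0,0,0],"grip":1},{"xyz":[-1,-1,0],"twist":[0,0,0],"grip":1},{"xyz":[-1,-1,0],"twist":[0,0,0],"grip":1},{"xyz":[-1,-1,0],"twist":[0,0,0],"grip":1},{"xyz":[-1,-1,0],"twist":[0,0,0],"grip":1},{"xyz":[-1,-1,0],"twist":[0,0,0],"grip":1}]' 40; python3 go.py .5 .2925 .095 10
```

```text
time_s: 4.08
tool_pos: [0.5006, 0.2928, 0.0959]
ee_rot: [0.996, 0.087, 0.001, 0.0]
contact_force: [-0.2, -0.5, 0.2]
grip_width: 0.0431
xyz [-0.7  0.2  0.9] twist [ 0.    -0.003  0.001] | t 4.08 pos [0.5006 0.2928 0.0959] yaw 10.0 F [-0.2 -0.5  0.2] w 0.0431 q [-0.23  0.57 -0.57  1.8   0.39  0.88 -0.79]
```

```bash
python3 -m jog '[{"xyz":[0,0,0],"twist":[0,0,0],"grip":1},{"xyz":[0,0,0],"twist":[0,0,0],"grip":1},{"xyz":[0,0,0],"twist":[0,0,0],"grip":1},{"xyz":[0,0,0],"twist":[0,0,0],"grip":1},{"xyz":[0,0,0],"twist":[0,0,0],"grip":1},{"xyz":[0,0,0],"twist":[0,0,0],"grip":1},{"xyz":[0,0,0],"twist":[0,0,0],"grip":1}]' 40; python3 go.py .5 .2925 .25 10
```

```text
time_s: 4.67
tool_pos: [0.5006, 0.2928, 0.0959]
ee_rot: [0.996, 0.087, 0.001, 0.0]
contact_force: [0.3, -0.2, 0.6]
grip_width: 0.0234
xyz [  -0.2    0.3 -154.1] twist [ 0.001 -0.003  0.001] | t 4.67 pos [0.5006 0.2928 0.0959] yaw 10.0 F [ 0.3 -0.2  0.6] w 0.0234 q [-0.23  0.57 -0.57  1.8   0.39  0.88 -0.79]
```

```bash
python3 -m jog '[{"xyz":[0,0,-8],"twist":[0,0,0],"grip":1},{"xyz":[0,0,-25],"twist":[0,0,0],"grip":1},{"xyz":[0,0,-50],"twist":[0,0,0],"grip":1},{"xyz":[0,0,-80],"twist":[0,0,0],"grip":1},{"xyz":[0,0,-110],"twist":[0,0,0],"grip":1},{"xyz":[0,0,-135],"twist":[0,0,0],"grip":1},{"xyz":[0,0,-150],"twist":[0,0,0],"grip":1},{"xyz":[0,0,-154],"twist":[0,0,0],"grip":1},{"xyz":[0,0,-154],"twist":[0,0,0],"grip":1}]'; python3 go.py .58 0.0 .25 10;python3 - <<'E'
from h import *
T=get_image("top");S=get_image("side")
crop(S,(120,60,360,300),2.5,"pics/c.png");crop(T,(120,120,360,320),2.5,"pics/c2.png")
E
```

```text
time_s: 5.42
tool_pos: [0.5004, 0.2932, 0.2511]
ee_rot: [0.996, 0.087, 0.002, -0.0]
contact_force: [0.3, -0.7, -1.7]
grip_width: 0.0233
xyz [ 27.3 302.6   1.2] twist [-0.    -0.005  0.001] | t 5.42 pos [0.5004 0.2932 0.2511] yaw 10.0 F [ 0.3 -0.7 -1.7] w 0.0233 q [-0.18  0.41 -0.63  1.62  0.26  1.19 -0.69]
```

View pics/c.png

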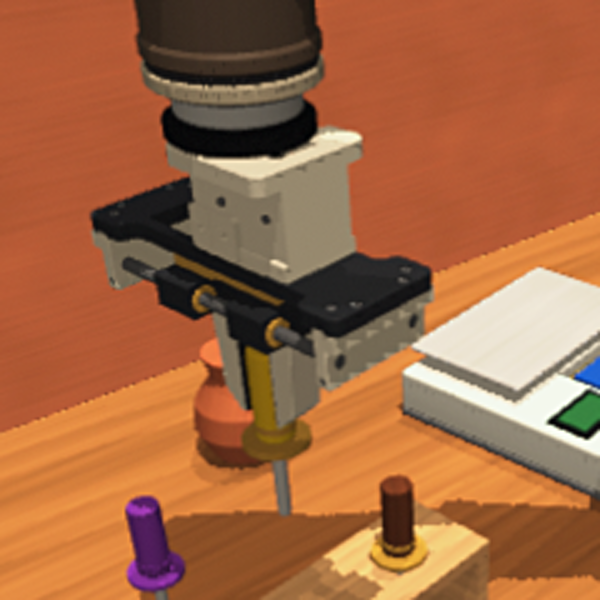

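```bash
python3 - <<'E'
from h import *
S=get_image("side");s=sense();p=s['tool_pos']
for dz in(-.0759,-.021,.014): 
    a=proj(S,p+[0,0,dz]); print(a,(a-[120,60])*2.5)
E
```

```text
[235.21002737 265.06879205] [288.02506842 512.67198012]
[231.87448269 236.37921624] [279.68620672 440.9480406 ]
[229.55880611 216.57652491] [273.89701527 391.44131226]
```

```bash
python3 -m jog '[{"xyz":[3,30,0],"twist":[0,0,0],"grip":1},{"xyz":[6,65,0],"twist":[0,0,0],"grip":1},{"xyz":[9,100,0],"twist":[0,0,0],"grip":1},{"xyz":[12,135,0],"twist":[0,0,0],"grip":1},{"xyz":[15,170,0],"twist":[0,0,0],"grip":1},{"xyz":[18,205,0],"twist":[0,0,0],"grip":1},{"xyz":[21,240,0],"twist":[0,0,0],"grip":1},{"xyz":[24,275,0],"twist":[0,0,0],"grip":1},{"xyz":[27,303,0],"twist":[0,0,0],"grip":1}]'; python3 go.py .603 -.154 .20 11
```

```text
time_s: 6.32
tool_pos: [0.5786, -0.005, 0.2473]
ee_rot: [0.996, 0.086, -0.001, 0.001]
contact_force: [0.5, -0.7, -1.2]
grip_width: 0.023
xyz [ -1.5 150.9  47.6] twist [ 0.002  0.002 -0.019] | t 6.32 pos [ 0.5786 -0.005   0.2473] yaw 9.9 F [ 0.5 -0.7 -1.2] w 0.023 q [ 0.31  0.4  -0.55  1.62  0.23  1.18 -0.12]
```

```bash
python3 -m jog '[{"xyz":[0,35,0],"twist":[0,0,-0.01],"grip":1},{"xyz":[-1,70,5],"twist":[0,0,-0.02],"grip":1},{"xyz":[-1,105,20],"twist":[0,0,-0.02],"grip":1},{"xyz":[-2,135,36],"twist":[0,0,-0.02],"grip":1},{"xyz":[-2,148,45],"twist":[0,0,-0.02],"grip":1},{"xyz":[-2,151,48],"twist":[0,0,-0.02],"grip":1},{"xyz":[-2,151,48],"twist":[0,0,-0.02],"grip":1}]'; python3 go.py .603 -.154 .15 11;python3 - <<'E'
from h import *
T=get_image("top");S=get_image("side")
print(proj(S,sense()['tool_pos']-[0,0,.0759]))
crop(S,(280,80,440,270),3,"pics/d.png");crop(T,(350,90,520,270),3,"pics/d2.png")
E
```

```text
time_s: 6.9
tool_pos: [0.6014, -0.1546, 0.1974]
ee_rot: [0.995, 0.096, -0.003, 0.0]
contact_force: [-0.3, 0.3, -1.5]
grip_width: 0.0231
xyz [ 1.9 -0.3 47.4] twist [ 0.     0.005 -0.   ] | t 6.9 pos [ 0.6014 -0.1546  0.1974] yaw 11.0 F [-0.3  0.3 -1.5] w 0.0231 q [ 0.5   0.51 -0.5   1.58  0.26  1.12  0.13]
[374.67484418 182.83886852]
```

View pics/d.png

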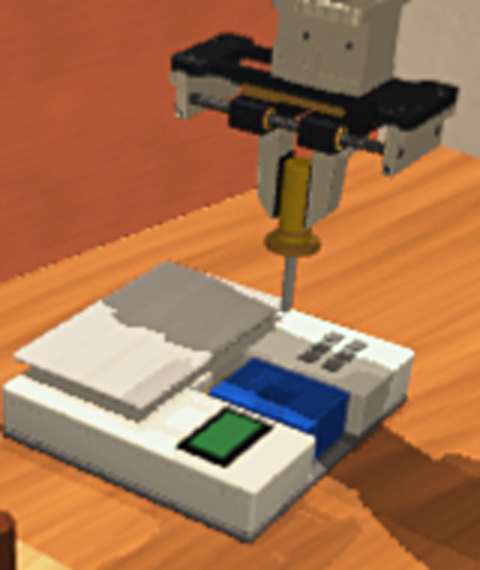

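View pics/d2.png

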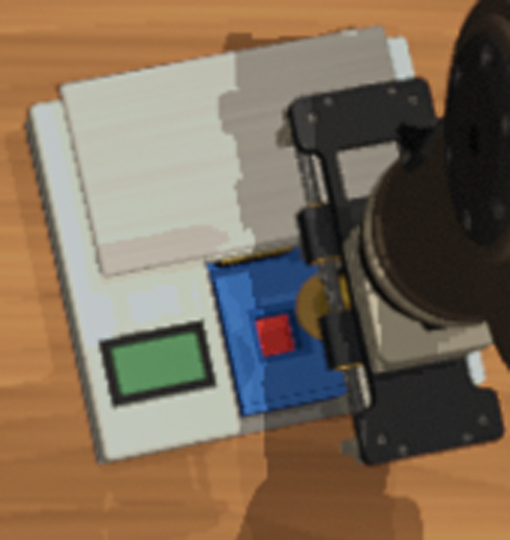

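```bash
python3 -m jog '[{"xyz":[1,0,15],"twist":[0,0.005,0],"grip":1},{"xyz":[2,0,35],"twist":[0,0.005,0],"grip":1},{"xyz":[2,0,55],"twist":[0,0.005,0],"grip":1},{"xyz":[2,0,66],"twist":[0,0.005,0],"grip":1},{"xyz":[2,0,69],"twist":[0,0.005,0],"grip":1},{"xyz":[2,0,69],"twist":[0,0.005,0],"grip":1}]'; python3 go.py .603 -.154 .098 11;python3 - <<'E'
from h import *
T=get_image("top");S=get_image("side")
print(proj(S,sense()['tool_pos']-[0,0,.0759]),proj(S,[.6035,-.1545,.05]))
crop(S,(325,150,425,250),6,"pics/e.png")
E
```

```text
time_s: 7.5
tool_pos: [0.6044, -0.1502, 0.1306]
ee_rot: [0.995, 0.098, 0.001, -0.0]
contact_force: [0.0, -0.5, -1.5]
grip_width: 0.0235
xyz [-2.2  3.4 32.6] twist [-0.    -0.002  0.005] | t 7.5 pos [ 0.6044 -0.1502  0.1306] yaw 11.3 F [ 0.  -0.5 -1.5] w 0.0235 q [ 0.48  0.57 -0.48  1.66  0.3   0.98  0.09]
[370.88794052 207.72250556] [372.22119193 209.6508156 ]
```

View pics/e.png

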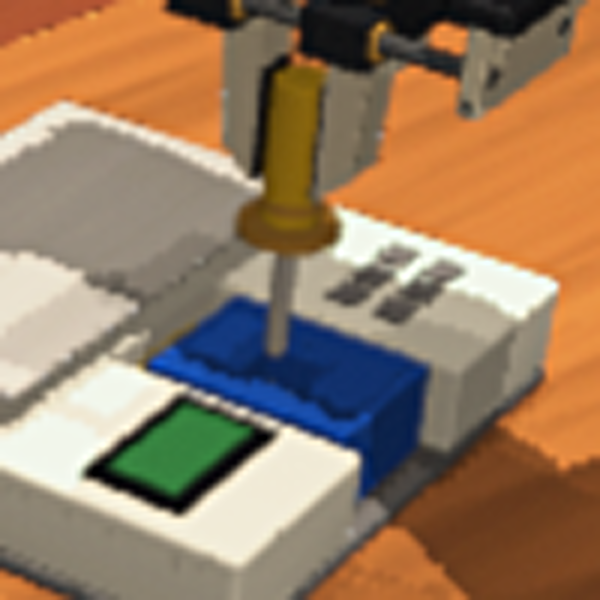

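```bash
python3 -m jog '[{"xyz":[-1,2,0],"twist":[0,0,0],"grip":1},{"xyz":[-1,3,4],"twist":[0,0,0],"grip":1},{"xyz":[-1,3,8],"twist":[0,0,0],"grip":1},{"xyz":[-1,3,12],"twist":[0,0,0],"grip":1},{"xyz":[-1,3,16],"twist":[0,0,0],"grip":1},{"xyz":[-1,3,20],"twist":[0,0,0],"grip":1},{"xyz":[-1,3,20],"twist":[0,0,0],"grip":1}]'; python3 go.py .603 -.154 .098 11;python3 - <<'E'
from h import *
S=get_image("side");T=get_image("top");print(sense()['contact_force'],sense()['tool_pos'])
crop(S,(325,150,425,250),6,"pics/f.png")
E
```

```text
time_s: 8.18
tool_pos: [0.6043, -0.154, 0.1107]
ee_rot: [0.995, 0.098, 0.002, -0.0]
contact_force: [-0.2, 0.5, -1.9]
grip_width: 0.0236
xyz [-1.3 -0.2 12.7] twist [ 0.    -0.003  0.004] | t 8.18 pos [ 0.6043 -0.154   0.1107] yaw 11.2 F [-0.2  0.5 -1.9] w 0.0236 q [ 0.48  0.59 -0.47  1.68  0.32  0.94  0.09]
[ 0.55939537  0.44398883 -0.18847704] [ 0.60484146 -0.15393796  0.11157794]
```

View pics/f.png

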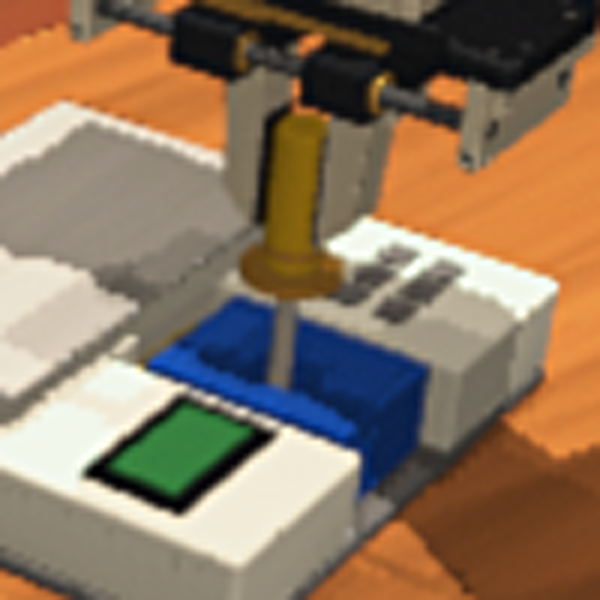

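```bash
python3 -m jog '[{"xyz":[0,0,3],"twist":[0,0,0],"grip":1},{"xyz":[0,0,6],"twist":[0,0,0],"grip":1},{"xyz":[0,0,8],"twist":[0,0,0],"grip":1},{"xyz":[0,0,9],"twist":[0,0,0],"grip":1},{"xyz":[0,0,9],"twist":[0,0,0],"grip":1}]'; python3 go.py .603 -.154 .098 11;python3 -m jog '[{"xyz":[0,0,0],"twist":[0,0,0],"grip":1}]'
```

```text
time_s: 8.7
tool_pos: [0.6048, -0.1539, 0.1025]
ee_rot: [0.995, 0.098, 0.002, 0.0]
contact_force: [-0.8, -0.9, 1.1]
grip_width: 0.0234
xyz [-1.8 -0.3  4.4] twist [ 0.    -0.004  0.004] | t 8.7 pos [ 0.6048 -0.1539  0.1025] yaw 11.3 F [-0.8 -0.9  1.1] w 0.0234 q [ 0.48  0.6  -0.47  1.69  0.32  0.93  0.08]
time_s: 8.78
tool_pos: [0.6049, -0.1539, 0.1026]
ee_rot: [0.995, 0.098, 0.002, 0.0]
contact_force: [-0.4, 0.5, 0.5]
grip_width: 0.0233
```

```bash
python3 -m jog '[{"xyz":[0,0,1],"twist":[0,0,0],"grip":1},{"xyz":[0,0,2],"twist":[0,0,0],"grip":1},{"xyz":[0,0,2],"twist":[0,0,0],"grip":1}]';python3 -m jog '[{"xyz":[0,0,1],"twist":[0,0,0],"grip":1},{"xyz":[0,0,2],"twist":[0,0,0],"grip":1},{"xyz":[0,0,2],"twist":[0,0,0],"grip":1}]';python3 -m jog '[{"xyz":[0,0,1],"twist":[0,0,0],"grip":1},{"xyz":[0,0,1],"twist":[0,0,0],"grip":1}]'; python3 go.py .603 -.154 .098 11
```

```text
time_s: 9.03
tool_pos: [0.6049, -0.1539, 0.1006]
ee_rot: [0.995, 0.098, 0.002, 0.0]
contact_force: [-1.4, -0.1, 1.7]
grip_width: 0.0234
time_s: 9.28
tool_pos: [0.6049, -0.154, 0.0986]
ee_rot: [0.995, 0.098, 0.002, 0.0]
contact_force: [-0.6, -0.0, 3.1]
grip_width: 0.0234
time_s: 9.45
tool_pos: [0.605, -0.154, 0.0977]
ee_rot: [0.995, 0.098, 0.002, 0.0]
contact_force: [-1.7, 0.1, 4.8]
grip_width: 0.0234
xyz [-2.  -0.4 -0.3] twist [ 0.001 -0.004  0.004] | t 9.45 pos [ 0.605  -0.154   0.0977] yaw 11.2 F [-1.7  0.1  4.8] w 0.0234 q [ 0.48  0.61 -0.47  1.69  0.33  0.92  0.08]
```

```bash
python3 -m jog '[{"xyz":[0,0,0.7],"twist":[0,0,0],"grip":1},{"xyz":[-2,0,0.7],"twist":[0,0,0],"grip":1},{"xyz":[-4,0,0.7],"twist":[0,0,0],"grip":1},{"xyz":[-6,0,0.7],"twist":[0,0,0],"grip":1},{"xyz":[-8,0,0.7],"twist":[0,0,0],"grip":1}]';python3 -m jog '[{"xyz":[-2,0,0],"twist":[0,0,0],"grip":1},{"xyz":[-4,0,0],"twist":[0,0,0],"grip":1},{"xyz":[-5,0,0],"twist":[0,0,0],"grip":1}]'; python3 go.py .603 -.154 .098 11
```

```text
time_s: 9.87
tool_pos: [0.5982, -0.1554, 0.0976]
ee_rot: [0.995, 0.098, 0.003, 0.0]
contact_force: [2.0, 0.2, 5.4]
grip_width: 0.0236
time_s: 10.12
tool_pos: [0.5934, -0.1563, 0.0977]
ee_rot: [0.995, 0.098, 0.004, 0.0]
contact_force: [2.5, 0.6, 3.4]
grip_width: 0.023
xyz [ 9.8 -0.4 -0.2] twist [ 0.001 -0.007  0.005] | t 10.12 pos [ 0.5934 -0.1563  0.0977] yaw 11.3 F [2.5 0.6 3.4] w 0.023 q [ 0.49  0.59 -0.47  1.72  0.33  0.9   0.08]
```

```bash
python3 -m jog '[{"xyz":[-2,0,0],"twist":[0,0,0],"grip":1},{"xyz":[-4,0,0],"twist":[0,0,0],"grip":1},{"xyz":[-7,0,0],"twist":[0,0,0],"grip":1},{"xyz":[-10,0,0],"twist":[0,0,0],"grip":1},{"xyz":[-10,0,0],"twist":[0,0,0],"grip":1}]'; python3 go.py .603 -.154 .098 11
python3 - <<'E'
from h import *
S=get_image("side");T=get_image("top")
crop(S,(325,150,425,250),6,"pics/g.png");crop(T,(380,160,480,260),6,"pics/g2.png")
E
```

```text
time_s: 10.53
tool_pos: [0.5828, -0.1586, 0.0976]
ee_rot: [0.995, 0.098, 0.003, 0.0]
contact_force: [-0.3, 0.3, 5.3]
grip_width: 0.0232
xyz [20.7 -0.5 -0.3] twist [ 0.001 -0.007  0.004] | t 10.53 pos [ 0.5828 -0.1586  0.0976] yaw 11.2 F [-0.3  0.3  5.3] w 0.0232 q [ 0.5   0.58 -0.47  1.74  0.33  0.89  0.09]
```

View pics/g.png

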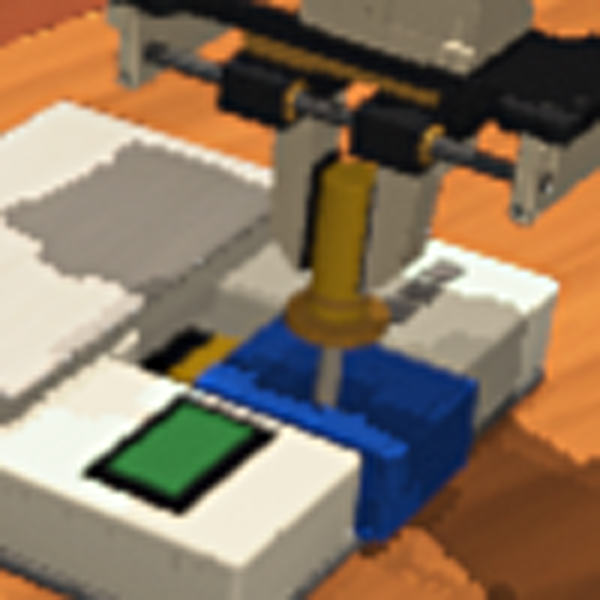

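View pics/g2.png

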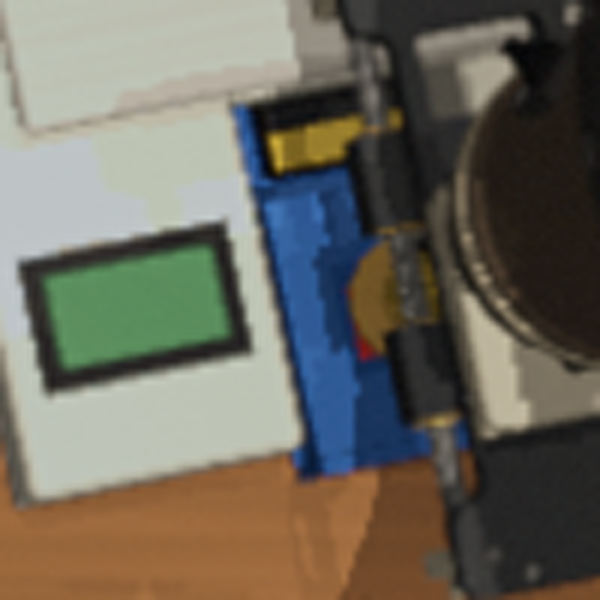

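The drawer is sliding out: its front now overhangs at (415,470) in the side crop. I keep pushing.

```bash
python3 -m jog '[{"xyz":[-3,0,0],"twist":[0,0,0],"grip":1},{"xyz":[-6,0,0],"twist":[0,0,0],"grip":1},{"xyz":[-9,0,0],"twist":[0,0,0],"grip":1},{"xyz":[-12,0,0],"twist":[0,0,0],"grip":1},{"xyz":[-15,0,0],"twist":[0,0,0],"grip":1},{"xyz":[-18,0,0],"twist":[0,0,0],"grip":1},{"xyz":[-21,0,0],"twist":[0,0,0],"grip":1},{"xyz":[-24,0,0],"twist":[0,0,0],"grip":1}]'; python3 go.py .603 -.154 .098 11
python3 - <<'E'
from h import *
S=get_image("side");T=get_image("top")
crop(S,(325,150,425,250),6,"pics/i.png");crop(T,(380,160,480,260),6,"pics/i2.png")
E
```

```text
time_s: 11.3
tool_pos: [0.5592, -0.1634, 0.0976]
ee_rot: [0.995, 0.098, 0.003, 0.0]
contact_force: [1.9, 0.4, 5.7]
grip_width: 0.0236
xyz [44.8 -0.6 -0.1] twist [ 0.002 -0.007  0.004] | t 11.3 pos [ 0.5592 -0.1634  0.0976] yaw 11.2 F [1.9 0.4 5.7] w 0.0236 q [ 0.53  0.55 -0.48  1.8   0.32  0.86  0.1 ]
```

View pics/i.png

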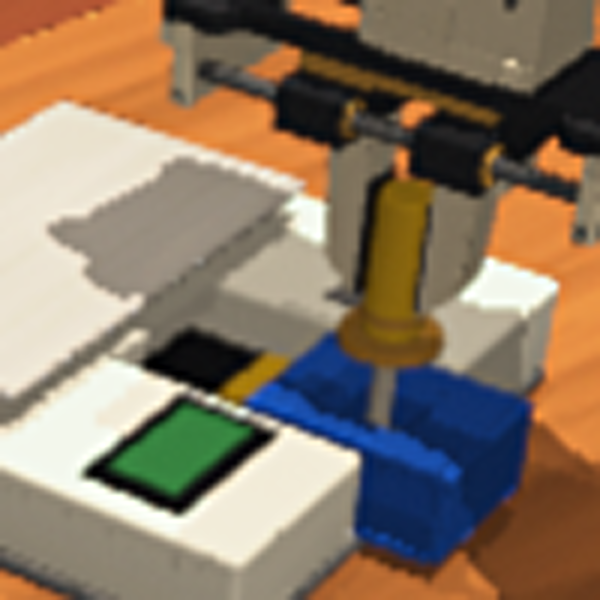

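View pics/i2.png

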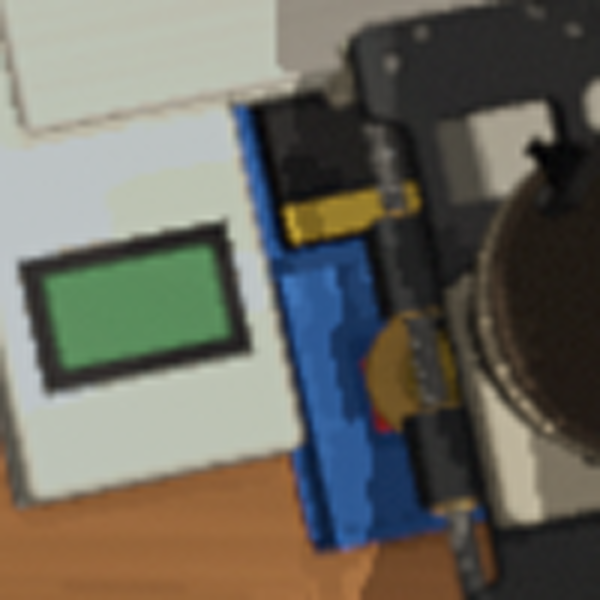

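```bash
python3 -m jog '[{"xyz":[-3,0,0],"twist":[0,0,0],"grip":1},{"xyz":[-6,0,0],"twist":[0,0,0],"grip":1},{"xyz":[-9,0,0],"twist":[0,0,0],"grip":1},{"xyz":[-12,0,0],"twist":[0,0,0],"grip":1},{"xyz":[-14,0,0],"twist":[0,0,0],"grip":1}]'; python3 -m jog '[{"xyz":[-2,0,0],"twist":[0,0,0],"grip":1},{"xyz":[-3,0,0],"twist":[0,0,0],"grip":1}]'; python3 -m jog '[{"xyz":[-2,0,0],"twist":[0,0,0],"grip":1},{"xyz":[-2,0,0],"twist":[0,0,0],"grip":1}]'; python3 go.py .603 -.154 .098 11
```

```text
time_s: 11.82
tool_pos: [0.5448, -0.1664, 0.0977]
ee_rot: [0.995, 0.098, 0.003, 0.001]
contact_force: [3.4, 2.4, 3.2]
grip_width: 0.0233
time_s: 11.98
tool_pos: [0.5415, -0.1671, 0.0977]
ee_rot: [0.995, 0.098, 0.003, 0.001]
contact_force: [2.3, 1.3, 3.7]
grip_width: 0.0235
time_s: 12.15
tool_pos: [0.5392, -0.1676, 0.0976]
ee_rot: [0.995, 0.098, 0.003, 0.001]
contact_force: [2.8, 0.5, 4.6]
grip_width: 0.0235
xyz [65.2 -0.9  0.1] twist [ 0.002 -0.006  0.003] | t 12.15 pos [ 0.5392 -0.1676  0.0976] yaw 11.2 F [2.8 0.5 4.6] w 0.0235 q [ 0.55  0.53 -0.48  1.84  0.32  0.84  0.11]
```

```bash
python3 -m jog '[{"xyz":[-1,0,0],"twist":[0,0,0],"grip":1},{"xyz":[-2,0,0],"twist":[0,0,0],"grip":1}]'; python3 -m jog '[{"xyz":[-1,0,0],"twist":[0,0,0],"grip":1},{"xyz":[-2,0,0],"twist":[0,0,0],"grip":1}]'; python3 go.py .603 -.154 .098 11
python3 - <<'E'
from h import *
S=get_image("side");T=get_image("top")
crop(T,(380,160,480,260),6,"pics/j2.png")
E
```

```text
time_s: 12.32
tool_pos: [0.5373, -0.1679, 0.0976]
ee_rot: [0.995, 0.098, 0.003, 0.001]
contact_force: [3.0, 0.5, 3.5]
grip_width: 0.0232
time_s: 12.48
tool_pos: [0.5359, -0.1683, 0.0977]
ee_rot: [0.995, 0.098, 0.004, 0.001]
contact_force: [5.8, 0.9, 1.7]
grip_width: 0.0235
xyz [68.6 -0.9  0.3] twist [ 0.002 -0.008  0.004] | t 12.48 pos [ 0.5359 -0.1683  0.0977] yaw 11.2 F [5.8 0.9 1.7] w 0.0235 q [ 0.56  0.52 -0.48  1.85  0.32  0.84  0.11]
```

View pics/j2.png

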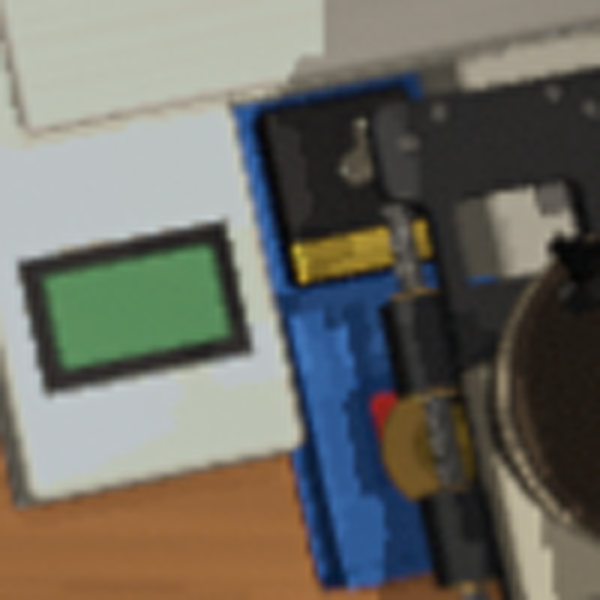

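```bash
python3 - <<'E'
from h import *
T=get_image("top")
a=plane(T,(325/4+350-.4,552/4+90-.4),.05);b=plane(T,(325/6+380-.4,587/6+160-.4),.05);print(a,b,np.linalg.norm(a-b))
E
python3 -m jog '[{"xyz":[-1,0,0],"twist":[0,0,0],"grip":1},{"xyz":[-2,0,0],"twist":[0,0,0],"grip":1},{"xyz":[-2,0,0],"twist":[0,0,0],"grip":1}]'; python3 go.py .603 -.154 .098 11
```

```text
[ 0.54890286 -0.12964618  0.05      ] [ 0.49077732 -0.13492235  0.05      ] 0.05836451097407756
time_s: 12.88
tool_pos: [0.5355, -0.1682, 0.098]
ee_rot: [0.995, 0.098, 0.006, 0.001]
contact_force: [7.6, 1.0, -0.4]
grip_width: 0.0234
xyz [69.  -0.8  0.8] twist [ 0.002 -0.011  0.004] | t 12.88 pos [ 0.5355 -0.1682  0.098 ] yaw 11.2 F [ 7.6  1.  -0.4] w 0.0234 q [ 0.56  0.52 -0.49  1.85  0.32  0.83  0.11]
```

The drawer is at its stop: the tool barely advances, the force is rising, and I measured about 58 mm of travel. I back off the wall and lift out.

```bash
python3 -m jog '[{"xyz":[3,0,-1],"twist":[0,0.01,0],"grip":1},{"xyz":[6,0,-3],"twist":[0,0.01,0],"grip":1},{"xyz":[7,0,-6],"twist":[0,0.01,0],"grip":1},{"xyz":[7,0,-12],"twist":[0,0.01,0],"grip":1},{"xyz":[7,0,-22],"twist":[0,0.01,0],"grip":1},{"xyz":[7,0,-40],"twist":[0,0.01,0],"grip":1},{"xyz":[7,0,-65],"twist":[0,0.01,0],"grip":1},{"xyz":[7,0,-95],"twist":[0,0.01,0],"grip":1},{"xyz":[7,0,-130],"twist":[0,0.01,0],"grip":1},{"xyz":[7,0,-152],"twist":[0,0.01,0],"grip":1}]'; python3 go.py .53 0.09 .255 10
python3 - <<'E'
from h import *
S=get_image("side");T=get_image("top")
print(proj(S,sense()['tool_pos']-[0,0,.0759]),proj(S,sense()['tool_pos']+[0,0,.014]))
crop(S,(300,50,440,250),3,"pics/k.png");crop(T,(350,90,520,270),3,"pics/k2.png")
E
```

```text
time_s: 13.72
tool_pos: [0.5411, -0.1666, 0.2541]
ee_rot: [0.995, 0.098, 0.012, 0.0]
contact_force: [2.0, -0.3, -1.5]
grip_width: 0.0235
xyz [  39.2 -253.8   -0.8] twist [ 0.003 -0.024  0.022] | t 13.72 pos [ 0.5411 -0.1666  0.2541] yaw 11.3 F [ 2.  -0.3 -1.5] w 0.0235 q [ 0.61  0.36 -0.54  1.67  0.2   1.15  0.22]
[402.2369484 167.9434204] [408.10097896 127.85378224]
```

View pics/k.png

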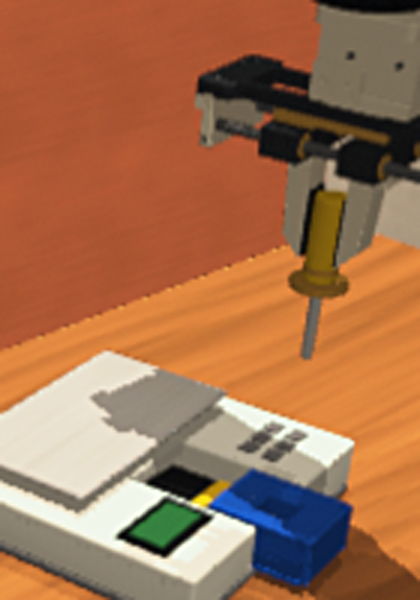

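View pics/k2.png

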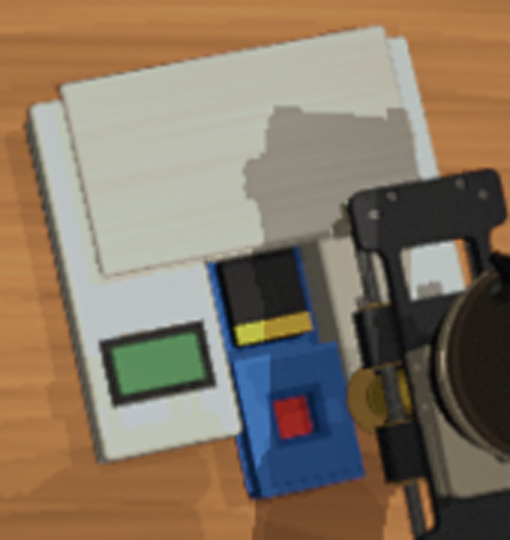

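```bash
python3 -m jog '[{"xyz":[4,-25,0],"twist":[0,-0.006,0.005],"grip":1},{"xyz":[9,-60,0],"twist":[0,-0.012,0.01],"grip":1},{"xyz":[14,-95,0],"twist":[0.001,-0.018,0.015],"grip":1},{"xyz":[20,-130,0],"twist":[0.002,-0.024,0.022],"grip":1},{"xyz":[25,-165,0],"twist":[0.003,-0.024,0.022],"grip":1},{"xyz":[31,-200,0],"twist":[0.003,-0.024,0.022],"grip":1},{"xyz":[36,-230,0],"twist":[0.003,-0.024,0.022],"grip":1},{"xyz":[39,-254,0],"twist":[0.003,-0.024,0.022],"grip":1}]'; python3 go.py .5006 .2928 .25 10
```

```text
time_s: 14.48
tool_pos: [0.5303, 0.0929, 0.2547]
ee_rot: [0.996, 0.088, 0.001, 0.0]
contact_force: [1.0, 0.2, -1.7]
grip_width: 0.0235
xyz [   5.9 -202.     4.5] twist [ 0.001 -0.003  0.002] | t 14.48 pos [0.5303 0.0929 0.2547] yaw 10.1 F [ 1.   0.2 -1.7] w 0.0235 q [ 0.21  0.34 -0.63  1.71  0.22  1.16 -0.31]
```

```bash
python3 -m jog '[{"xyz":[1,-25,0],"twist":[0,-0.003,0],"grip":1},{"xyz":[2,-60,0],"twist":[0,-0.003,0],"grip":1},{"xyz":[3,-95,0],"twist":[0,-0.003,0],"grip":1},{"xyz":[4,-130,0],"twist":[0,-0.003,0],"grip":1},{"xyz":[5,-165,2],"twist":[0,-0.003,0],"grip":1},{"xyz":[6,-190,3],"twist":[0,-0.003,0],"grip":1},{"xyz":[6,-201,4],"twist":[0,-0.003,0],"grip":1},{"xyz":[6,-202,4],"twist":[0,-0.003,0],"grip":1},{"xyz":[6,-202,4],"twist":[0,-0.003,0],"grip":1}]'; python3 go.py .5006 .2928 .185 10
python3 - <<'E'
from h import *
S=get_image("side");T=get_image("top")
p=sense()['tool_pos'];print(proj(S,p-[0,0,.0759]),proj(S,[.5003,.2925,.075]))
crop(S,(160,110,330,360),2.4,"pics/l.png")
E
```

```text
time_s: 15.23
tool_pos: [0.5003, 0.2925, 0.25]
ee_rot: [0.996, 0.089, -0.001, 0.001]
contact_force: [-0.2, -0.8, -1.9]
grip_width: 0.0231
xyz [ 0.5 -0.4 65. ] twist [0.002 0.001 0.003] | t 15.23 pos [0.5003 0.2925 0.25  ] yaw 10.2 F [-0.2 -0.8 -1.9] w 0.0231 q [-0.15  0.43 -0.66  1.61  0.28  1.2  -0.7 ]
[235.24486859 263.37201697] [239.99579426 309.85379531]
```

View pics/l.png

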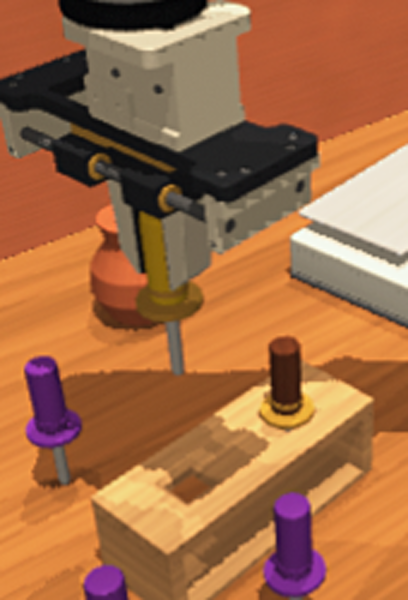

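The pin tip hangs over the empty hole, which is at (190,487) in the crop. I lower to just above the mouth.

```bash
python3 -m jog '[{"xyz":[0,0,15],"twist":[0,0,0],"grip":1},{"xyz":[0,0,40],"twist":[0,0,0],"grip":1},{"xyz":[0,0,65],"twist":[0,0,0],"grip":1},{"xyz":[0,0,82],"twist":[0,0,0],"grip":1},{"xyz":[0,0,90],"twist":[0,0,0],"grip":1},{"xyz":[0,0,90],"twist":[0,0,0],"grip":1}]'; python3 go.py .5006 .2928 .097 10
python3 - <<'E'
from h import *
S=get_image("side");T=get_image("top")
p=sense()['tool_pos'];print(p,proj(S,p-[0,0,.0759]),proj(S,[.5003,.2925,.075]))
crop(S,(190,220,310,340),5,"pics/m.png")
E
```

```text
time_s: 15.83
tool_pos: [0.5011, 0.2883, 0.1585]
ee_rot: [0.996, 0.086, -0.002, 0.002]
contact_force: [-0.6, -0.5, -0.5]
grip_width: 0.0232
xyz [ 0.5 -4.8 61.5] twist [ 0.005  0.003 -0.002] | t 15.83 pos [0.5011 0.2883 0.1585] yaw 9.9 F [-0.6 -0.5 -0.5] w 0.0232 q [-0.17  0.51 -0.63  1.73  0.35  1.02 -0.76]
[0.50189386 0.29010942 0.16091342] [240.15875388 304.41792513] [239.99579426 309.85379531]
```

View pics/m.png

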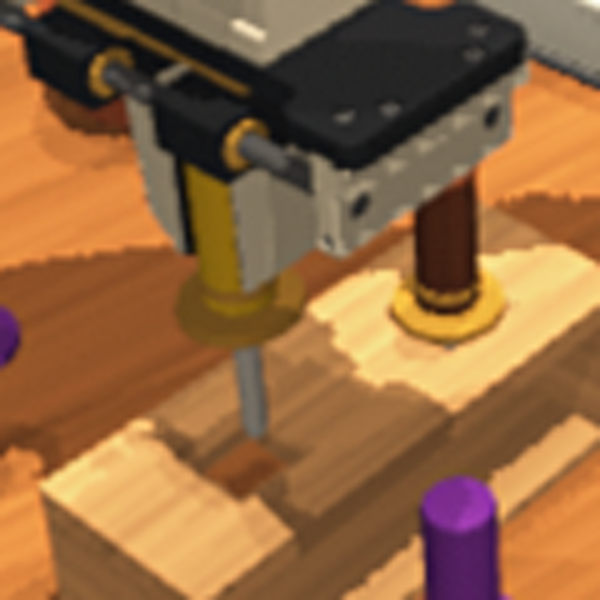

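```bash
python3 - <<'E'
from h import *
S=get_image("side");T=get_image("top")
p=sense()['tool_pos'];print(p)
for z in(.079,.083,.086):print("tip",plane(S,(240.6,306.6),z))
for q in((200,470),(245,435),(295,455),(245,500),(246,467)): print(plane(S,(q[0]/5+189.6,q[1]/5+219.6),.075))
c=plane(S,(243/5+189.6,349/5+239.6),.08);print("orig collar side",c)
E
python3 go.py .5006 .2928 .097 10
```

```text
[0.50203452 0.29087474 0.16156586]
tip [0.50255533 0.28936877 0.079     ]
tip [0.49884954 0.29146501 0.083     ]
tip [0.4960702  0.29303719 0.086     ]
[0.50417924 0.31069008 0.075     ]
[0.50848972 0.28985427 0.075     ]
[0.48929233 0.2825092  0.075     ]
[0.48258054 0.30712711 0.075     ]
[0.49530118 0.29824766 0.075     ]
orig collar side [0.49860218 0.29674104 0.08      ]
xyz [-1.2 -2.3 64.6] twist [ 0.002 -0.001 -0.   ] | t 16.03 pos [0.502  0.2909 0.1616] yaw 10.0 F [ 0.3  0.4 -1. ] w 0.0238 q [-0.17  0.51 -0.63  1.73  0.35  1.02 -0.76]
```

```bash
python3 -m jog '[{"xyz":[-1.5,-3,0],"twist":[0,0,0],"grip":1},{"xyz":[-1.5,-3,6],"twist":[0,0,0],"grip":1},{"xyz":[-1.5,-3,12],"twist":[0,0,0],"grip":1},{"xyz":[-1.5,-3,18],"twist":[0,0,0],"grip":1},{"xyz":[-1.5,-3,25],"twist":[0,0,0],"grip":1},{"xyz":[-1.5,-3,25],"twist":[0,0,0],"grip":1}]'; python3 go.py .5004 .2932 .097 10
python3 - <<'E'
from h import *
S=get_image("side")
crop(S,(190,220,310,340),5,"pics/n.png")
E
```

```text
time_s: 16.53
tool_pos: [0.4993, 0.2927, 0.1346]
ee_rot: [0.996, 0.087, -0.0, 0.002]
contact_force: [-0.1, -0.5, -2.1]
grip_width: 0.0233
xyz [ 1.2 -0.4 37.6] twist [ 0.003  0.001 -0.   ] | t 16.53 pos [0.4993 0.2927 0.1346] yaw 10.0 F [-0.1 -0.5 -2.1] w 0.0233 q [-0.19  0.53 -0.62  1.76  0.37  0.97 -0.78]
```

View pics/n.png

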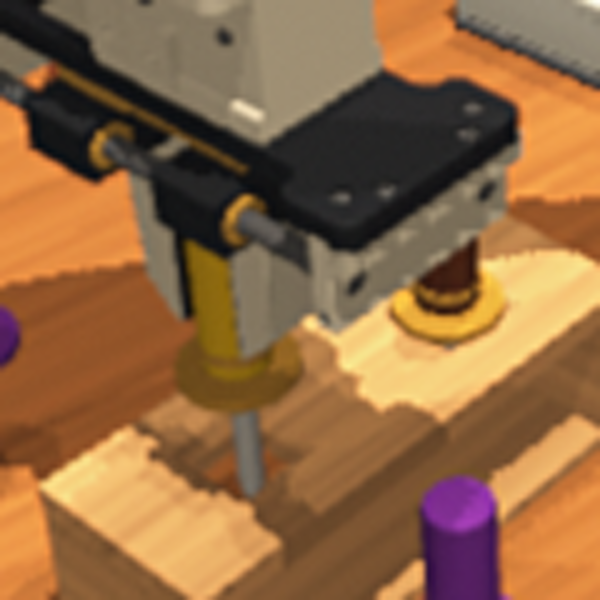

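```bash
python3 -m jog '[{"xyz":[1,0,8],"twist":[0,0,0],"grip":1},{"xyz":[1,0,16],"twist":[0,0,0],"grip":1},{"xyz":[1,0,24],"twist":[0,0,0],"grip":1},{"xyz":[1,0,30],"twist":[0,0,0],"grip":1},{"xyz":[1,0,34],"twist":[0,0,0],"grip":1},{"xyz":[1,0,34],"twist":[0,0,0],"grip":1}]'; python3 go.py .5004 .2932 .096 10
python3 - <<'E'
from h import *
S=get_image("side")
crop(S,(190,220,310,340),5,"pics/o.png")
E
```

```text
time_s: 17.08
tool_pos: [0.5, 0.2926, 0.1001]
ee_rot: [0.996, 0.087, -0.001, 0.002]
contact_force: [-0.3, -0.4, -1.8]
grip_width: 0.0234
xyz [ 0.5 -0.5  4.1] twist [ 0.003  0.002 -0.   ] | t 17.08 pos [0.5    0.2926 0.1001] yaw 10.0 F [-0.3 -0.4 -1.8] w 0.0234 q [-0.21  0.57 -0.6   1.79  0.4   0.91 -0.81]
```

View pics/o.png

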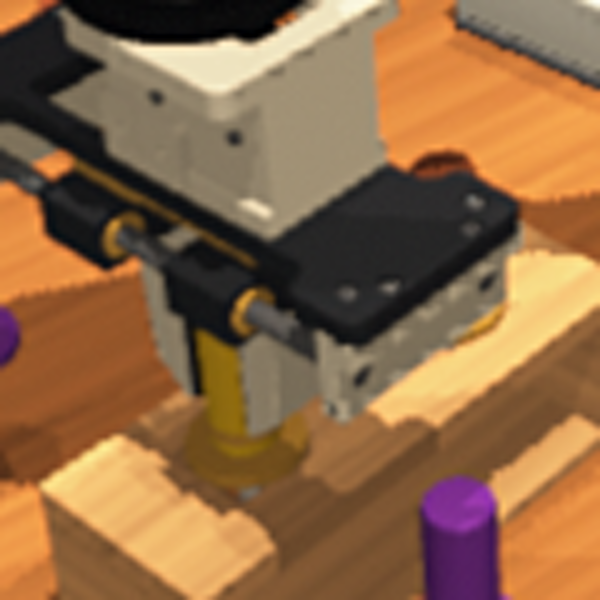

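```bash
python3 -m jog '[{"xyz":[0,0,1],"twist":[0,0,0],"grip":1},{"xyz":[0,0,2],"twist":[0,0,0],"grip":1},{"xyz":[0,0,2],"twist":[0,0,0],"grip":1}]';python3 -m jog '[{"xyz":[0,0,1],"twist":[0,0,0],"grip":1},{"xyz":[0,0,1],"twist":[0,0,0],"grip":1}]';python3 -m jog '[{"xyz":[0,0,1],"twist":[0,0,0],"grip":1},{"xyz":[0,0,1],"twist":[0,0,0],"grip":1}]'; python3 go.py .5004 .2932 .096 10
```

```text
time_s: 17.38
tool_pos: [0.5003, 0.293, 0.0989]
ee_rot: [0.996, 0.087, -0.0, 0.002]
contact_force: [-0.4, 0.4, -1.8]
grip_width: 0.0234
time_s: 17.55
tool_pos: [0.5004, 0.293, 0.098]
ee_rot: [0.996, 0.087, -0.0, 0.002]
contact_force: [0.0, -0.6, -1.4]
grip_width: 0.0234
time_s: 17.72
tool_pos: [0.5004, 0.2929, 0.0969]
ee_rot: [0.996, 0.087, -0.0, 0.002]
contact_force: [-0.7, 1.2, -2.1]
grip_width: 0.024
xyz [ 0.  -0.3  0.9] twist [ 0.003  0.001 -0.   ] | t 17.72 pos [0.5004 0.2929 0.0969] yaw 10.0 F [-0.7  1.2 -2.1] w 0.024 q [-0.21  0.58 -0.6   1.79  0.41  0.9  -0.81]
```

```bash
python3 -m jog '[{"xyz":[0,0,1],"twist":[0,0,0],"grip":1},{"xyz":[0,0,1],"twist":[0,0,0],"grip":1}]';python3 -m jog '[{"xyz":[0,0,0.7],"twist":[0,0,0],"grip":1},{"xyz":[0,0,0.7],"twist":[0,0,0],"grip":1}]'; python3 go.py .5004 .2932 .096 10
```

```text
time_s: 17.88
tool_pos: [0.5005, 0.2929, 0.0959]
ee_rot: [0.996, 0.087, -0.0, 0.001]
contact_force: [0.0, -0.3, -0.5]
grip_width: 0.0235
time_s: 18.05
tool_pos: [0.5005, 0.293, 0.0958]
ee_rot: [0.996, 0.087, -0.0, 0.002]
contact_force: [-2.8, -1.8, 6.7]
grip_width: 0.0236
xyz [-0.  -0.2 -0.2] twist [ 0.003  0.    -0.   ] | t 18.05 pos [0.5005 0.293  0.0958] yaw 10.0 F [-2.8 -1.8  6.7] w 0.0236 q [-0.21  0.58 -0.6   1.79  0.41  0.9  -0.82]
```

The collar is seated, at the same height as when I grasped it. I release with a gradual opening.

```bash
python3 -m jog '[{"xyz":[0,0,-0.5],"twist":[0,0,0],"grip":1},{"xyz":[0,0,-0.5],"twist":[0,0,0],"grip":0.4},{"xyz":[0,0,-0.5],"twist":[0,0,0],"grip":0.2},{"xyz":[0,0,-0.5],"twist":[0,0,0],"grip":0},{"xyz":[0,0,-0.5],"twist":[0,0,0],"grip":-0.4},{"xyz":[0,0,-0.5],"twist":[0,0,0],"grip":-1},{"xyz":[0,0,-0.5],"twist":[0,0,0],"grip":-1},{"xyz":[0,0,-0.5],"twist":[0,0,0],"grip":-1},{"xyz":[0,0,-0.5],"twist":[0,0,0],"grip":-1},{"xyz":[0,0,-0.5],"twist":[0,0,0],"grip":-1}]'; python3 -m jog '[{"xyz":[0,0,0],"twist":[0,0,0],"grip":-1},{"xyz":[0,0,0],"twist":[0,0,0],"grip":-1},{"xyz":[0,0,0],"twist":[0,0,0],"grip":-1},{"xyz":[0,0,0],"twist":[0,0,0],"grip":-1}]';  python3 go.py .5004 .2932 .096 10
python3 - <<'E'
from h import *
S=get_image("side")
crop(S,(190,220,310,340),5,"pics/p.png")
E
```

```text
time_s: 18.88
tool_pos: [0.5005, 0.293, 0.0963]
ee_rot: [0.996, 0.087, -0.0, 0.002]
contact_force: [0.5, -0.3, -0.9]
grip_width: 0.0763
time_s: 19.22
tool_pos: [0.5005, 0.293, 0.0963]
ee_rot: [0.996, 0.087, -0.0, 0.002]
contact_force: [0.6, 0.3, -0.5]
grip_width: 0.0918
xyz [-0.  -0.2  0.3] twist [ 0.003  0.    -0.   ] | t 19.22 pos [0.5005 0.293  0.0963] yaw 10.0 F [ 0.6  0.3 -0.5] w 0.0918 q [-0.21  0.58 -0.6   1.79  0.41  0.9  -0.82]
```

View pics/p.png

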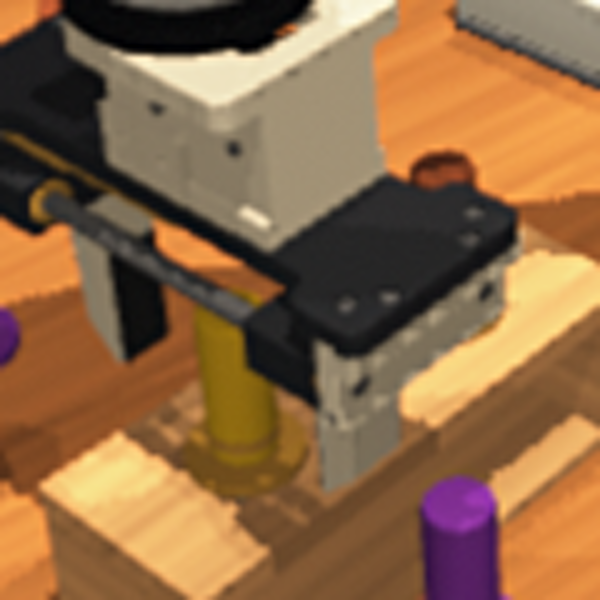

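The tool stands upright in its hole and the fingers are open. I lift straight up and move aside for a final look.

```bash
python3 -m jog '[{"xyz":[0,0,-10],"twist":[0,0,0],"grip":-1},{"xyz":[0,0,-30],"twist":[0,0,0],"grip":-1},{"xyz":[0,0,-55],"twist":[0,0,0],"grip":-1},{"xyz":[0,0,-85],"twist":[0,0,0],"grip":-1},{"xyz":[0,0,-115],"twist":[0,0,0],"grip":-1},{"xyz":[0,0,-145],"twist":[0,0,0],"grip":-1},{"xyz":[0,0,-160],"twist":[0,0,0],"grip":-1},{"xyz":[0,0,-160],"twist":[0,0,0],"grip":-1}]'; python3 go.py .45 0.05 .256 10
```

```text
time_s: 19.93
tool_pos: [0.5016, 0.2952, 0.2613]
ee_rot: [0.996, 0.087, 0.003, -0.0]
contact_force: [0.6, 0.7, 0.1]
grip_width: 0.0924
xyz [-93.4 232.5   4.8] twist [ 0.    -0.006  0.   ] | t 19.93 pos [0.5016 0.2952 0.2613] yaw 10.0 F [0.6 0.7 0.1] w 0.0924 q [-0.15  0.42 -0.67  1.59  0.28  1.22 -0.7 ]
```

```bash
python3 -m jog '[{"xyz":[-10,25,0],"twist":[0,0,0],"grip":-1},{"xyz":[-22,55,0],"twist":[0,0,0],"grip":-1},{"xyz":[-35,87,0],"twist":[0,0,0],"grip":-1},{"xyz":[-48,120,0],"twist":[0,0,0],"grip":-1},{"xyz":[-62,155,0],"twist":[0,0,0],"grip":-1},{"xyz":[-76,190,0],"twist":[0,0,0],"grip":-1},{"xyz":[-88,220,0],"twist":[0,0,0],"grip":-1},{"xyz":[-93,232,0],"twist":[0,0,0],"grip":-1},{"xyz":[-93,232,0],"twist":[0,0,0],"grip":-1},{"xyz":[-93,232,0],"twist":[0,0,0],"grip":-1}]'
python3 - <<'E'
from h import *
S=get_image("side");T=get_image("top")
cv2.imwrite("pics/q.png",S['image']);cv2.imwrite("pics/q2.png",T['image']);s=sense();print(s['tool_pos'],s['joint_vel'].round(3))
E
```

```text
time_s: 20.77
tool_pos: [0.4501, 0.05, 0.2608]
ee_rot: [0.996, 0.086, 0.003, -0.0]
contact_force: [-1.1, -0.3, 0.0]
grip_width: 0.0913
[0.45034825 0.05173057 0.26085196] [-0.012  0.007 -0.004 -0.003  0.001  0.003  0.003]
```

View pics/q.png

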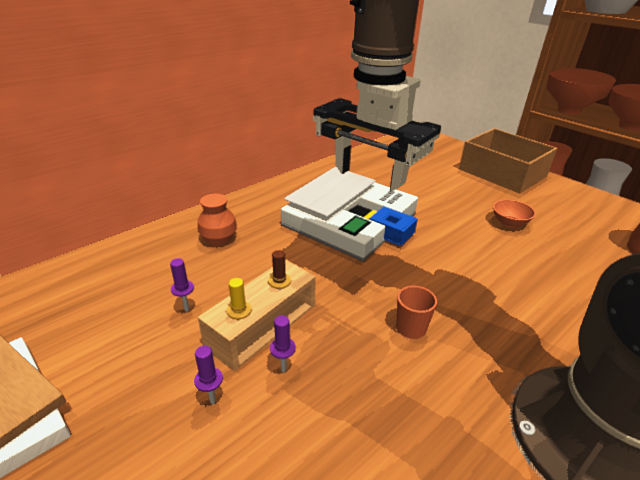

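View pics/q2.png

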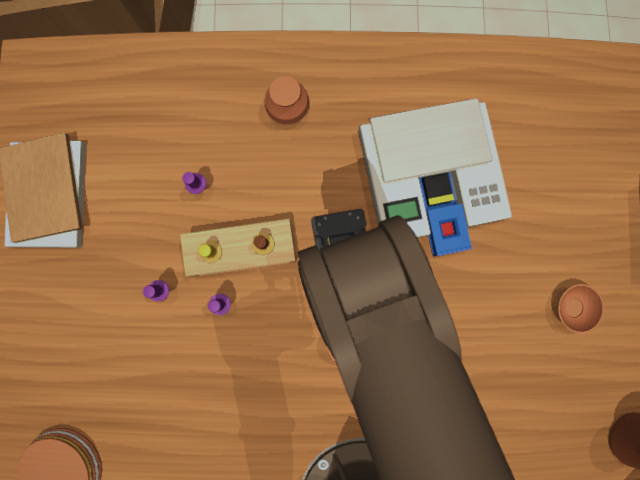

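```bash
python3 - <<'E'
from h import *
from bench import finish_job
T=get_image("top");S=get_image("side")
im0=cv2.imread("pics/top0.png")
def c(im,roi):
    x0,y0,x1,y1=roi;b,g,r=[im[y0:y1,x0:x1,i].astype(int) for i in range(3)];m=(r>130)&(g<70)&(b<80);y,x=np.nonzero(m);return x.mean()+x0,y.mean()+y0,m.sum()
a=c(im0,(425,180,460,225));b=c(T['image'],(430,205,468,250));print(a,b,np.linalg.norm(plane(T,a[:2],.028)-plane(T,b[:2],.028)))
print(finish_job())
E
```

```text
(np.float64(441.2457627118644), np.float64(201.08474576271186), np.int64(118)) (np.float64(447.312), np.float64(228.608), np.int64(125)) 0.056336507897357564
the job is handed in; nothing more can be done
None
```

The job is done and handed in at about 21 s of the 48 s limit. I took the yellow pin tool from its stand and pressed the red button fully down. With the button held, I pushed the drawer out until it stopped moving. The tool is back upright in the same hole and the arm is clear.

**Drawer:** My last two image measurements put it about 56 mm out (from the button's shift) and about 58 mm out (from its front edge). That agrees, to within camera accuracy, with the 60 mm stop I felt as the force rose to about 8 N.

**Tool:** The collar seated at the same height as when I gripped it. The last side view shows the tool upright and the fingers off it.

**Other items:** The punch, purple look-alikes and copperware look unmoved. The cup was hidden by the arm in the last top view, but the side view shows it in place.

**Small disagreements:** The side camera read about 2–5 mm off the top camera around the stand and recess; this stayed within the clearances. While I lifted out of the recess the gripper was tilted about 0.02 rad because of a wrong-signed correction of mine. I straightened it before putting the tool back.

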